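Check trolley castors for bearing play under the pointer and pull the worn ones

ROBOT

A 6-joint arm with a two-finger parallel gripper is mounted at the origin on the work surface. World frame = base frame: x ahead of the robot, y to its left, z up, the work surface at z = 0. Lengths are in m, angles in rad, forces in N, time in s.
With the tool pointing down it reaches from about 0.25 to 0.775 m from the base axis. Payload 4 kg.
Tool frame: the origin (TCP) lies at the very end of the fingers, on their centre line; the grasp point (between the pads) lies 19 mm behind it; z points along the fingers, y is the line along which they close (so a half turn about z gives the same grasp; the last joint's range is limited). The gripper opens to 94 mm and grips with 3 to 60 N. Pads are 16 mm wide; open, the fingers measure 119 mm over their backs; the gripper's body (75 mm by 177 mm) begins 78 mm behind the grasp point.
Start: joints at [1.118, 0.087, 1.371, -0, 1.684, -0.103], TCP at [0.189, 0.517, 0.206] pointing down, gripper open.
Joint ranges: [-3.1, 3.1], [-0.76, 2.03], [0.27, 2.55], [-1.08, 4.22], [0.17, 2.65], [-2.57, 2.57]. Speed limits (rad/s): [2.79, 2.79, 3.14, 3.14, 3.14, 3.14].

INTERFACE

Orientations are given as a rotation vector (axis times angle).
In Python, from station import monitor, eyes, order gives the robot as it stands.
- The arm moves only by the tool carry_out, never from a script. Its argument "targets" is a list that holds one entry, the list of rows, each a list of 7 numbers: the shift along the tool's x, y, z in m, then the turn, a rotation vector about the tool's x, y, z in degrees, then the closure, from 0 (fully open) to 1 (shut). A call has 1 to 8 rows; each row is the pose to reach, as a shift and turn from the pose commanded when the call began, along the tool's axes at that moment; what a row does not reach only later rows make up. A row lasts 1/10 s, in which the tool goes at most 50 mm and 8.59 degrees, less where a joint would pass 70% of its speed; a pose out of reach is approached as far as the arm can. A call with a gripper value outside its range is refused whole. The fingers move at their own pace and stop on an object; "grip_force" is the grip in N (left out, the last holds). Time passes only in rows, so rows that repeat a pose let the fingers close. It gives the time, the measured TCP pose, the force, the opening and the grip force at its end, in the units of the state.
- monitor.get_state(): the state, without advancing time (a new reading comes with each control period).
- eyes.grab_frame(name): name is "scene" or "top" or "wrist"; returns a dict with "color" (480x640x3 uint8, red, green, blue), "K" (3x3 intrinsics, pixels), "extrinsics" (4x4, takes a point from camera to world coordinates). Camera axes: x right, y down, z forward; pixel columns grow to the right and rows downward; lengths in m; the calibration is good to about 2 mm. A picture is of the moment at which its call begins. There is no depth.
- order.sign_off(): hands the job in; it is judged then, once.
The state is a dict: "time_s": time; "joint_positions": joint angles; "qvel": joint speeds; "tau": joint torques, N m; "eef_pos": TCP position; "tcp_rot": TCP orientation; "wrist_force": force on the tool from outside, world axes, zero at the start; "ft_torque": the same for the moment, N m; "gripper_width": opening from 0.0 (shut) to 1.0 (fully open); "grip_force": force on a finger pad.
Only numpy, scipy, OpenCV 4.12 (cv2) and the standard library are available. Lean on these libraries where they do the work, as an engineer would, in place of code of your own. Each camera call takes 0.05 s, during which the arm holds its last target. There are 200 camera calls.

TASK

Check the castors on the sliding table for bearing play, one place after another: near left, far left, far right, near right, passing over empty places. For each, drag the table by its knob until the wheel's tyre is right under the pointer tip, then rock the wheel sideways as far as its bearing lets it, first to the left and then to the right. Stand every castor whose wheel flops loosely from side to side in the grey reject tray, plate down, leave the sound ones seated in their places, and finish with the table pulled fully forward to its front stop; do not knock the pointer or disturb the other things on the bench.

Things in the scene. Friction and masses are not known exactly. Their poses are not given: they have to be found in the camera images.
- pointer: Fixed delicate pointer (needle, rod, dial gauge) over an x-y slide table on the bench. Origin: the point of the bench straight below the needle tip, the middle of the table's green bed (200 x 300 mm). Its x axis is the way the table slides away from the robot, its y axis the way it slides left (within 0.13 rad of the world's). A steel column stands 215 mm behind (+x), 268 mm high.
- pointer_tip (a point): Needle tip, 177 mm above the bench, 4 mm above a castor's tyre under it. The 4 mm needle rises behind it (+x) at 30 degrees to 240 mm high at 110 mm behind, then a level rod to the column; the gauge, 124 to 180 mm behind, is 260 mm high. Knob, fingers and lifted castors cannot cross y = 0 behind the tip; cross with the knob 30 mm or more in front of it.
- knob (a point): Middle of the black knob (26 mm diameter, 36 mm high, 195 mm above the bench) on a thin post at the centre of the sliding table (200 x 260 mm, seat face 65 mm above the bench). It drags with about 5 N along either axis and stays put. In the pointer's frame it runs x = -65 (front stop) to +65 and y = -80 to +80 mm. The places' centres lie 45 mm near or far, 60 mm left or right of it.
- tray: Grey steel reject tray, loose, about 1.6 kg, 200 (x) x 240 (y) x 45 mm outside, walls and floor 5 mm, open on top. Origin: centre of its underside. Room for four castors, 45 mm either way in x and 55 mm either way in y from the centre.
- castor_1a: Plate castor in the near left place, if present (castor_1a or castor_1b), wheel up, loose between strips 7 mm high (1.5 mm slack). Plate 72 (x) x 100 (y) x 4 mm, fork to 77 mm high, rubber wheel 80 mm across, 26 mm wide, axle along y 68 mm up; 108 mm high, 0.6 kg. Origin: centre of the plate's underside, z to the wheel. Lifts straight out by the tyre.
- castor_1b: Plate castor in the near left place, if present (castor_1a or castor_1b), wheel up, loose between strips 7 mm high (1.5 mm slack). Plate 72 (x) x 100 (y) x 4 mm, fork to 77 mm high, rubber wheel 80 mm across, 26 mm wide, axle along y 68 mm up; 108 mm high, 0.6 kg. Origin: centre of the plate's underside, z to the wheel. Lifts straight out by the tyre.
- castor_2a: Plate castor in the far left place, if present (castor_2a or castor_2b or neither), wheel up, loose between strips 7 mm high (1.5 mm slack). Plate 72 (x) x 100 (y) x 4 mm, fork to 77 mm high, rubber wheel 80 mm across, 26 mm wide, axle along y 68 mm up; 108 mm high, 0.6 kg. Origin: centre of the plate's underside, z to the wheel. Lifts straight out by the tyre.
- castor_2b: Plate castor in the far left place, if present (castor_2a or castor_2b or neither), wheel up, loose between strips 7 mm high (1.5 mm slack). Plate 72 (x) x 100 (y) x 4 mm, fork to 77 mm high, rubber wheel 80 mm across, 26 mm wide, axle along y 68 mm up; 108 mm high, 0.6 kg. Origin: centre of the plate's underside, z to the wheel. Lifts straight out by the tyre.
- castor_3a: Plate castor in the far right place, if present (castor_3a or castor_3b), wheel up, loose between strips 7 mm high (1.5 mm slack). Plate 72 (x) x 100 (y) x 4 mm, fork to 77 mm high, rubber wheel 80 mm across, 26 mm wide, axle along y 68 mm up; 108 mm high, 0.6 kg. Origin: centre of the plate's underside, z to the wheel. Lifts straight out by the tyre.
- castor_3b: Plate castor in the far right place, if present (castor_3a or castor_3b), wheel up, loose between strips 7 mm high (1.5 mm slack). Plate 72 (x) x 100 (y) x 4 mm, fork to 77 mm high, rubber wheel 80 mm across, 26 mm wide, axle along y 68 mm up; 108 mm high, 0.6 kg. Origin: centre of the plate's underside, z to the wheel. Lifts straight out by the tyre.
- castor_4a: Plate castor in the near right place, if present (castor_4a or castor_4b), wheel up, loose between strips 7 mm high (1.5 mm slack). Plate 72 (x) x 100 (y) x 4 mm, fork to 77 mm high, rubber wheel 80 mm across, 26 mm wide, axle along y 68 mm up; 108 mm high, 0.6 kg. Origin: centre of the plate's underside, z to the wheel. Lifts straight out by the tyre.
- castor_4b: Plate castor in the near right place, if present (castor_4a or castor_4b), wheel up, loose between strips 7 mm high (1.5 mm slack). Plate 72 (x) x 100 (y) x 4 mm, fork to 77 mm high, rubber wheel 80 mm across, 26 mm wide, axle along y 68 mm up; 108 mm high, 0.6 kg. Origin: centre of the plate's underside, z to the wheel. Lifts straight out by the tyre.
- play_1a (a joint): Sideways lean (rad) of castor_1a's wheel about the middle of its axle; positive when its top leans to the castor's +y (left). Sound: springs back and gives at most 0.03 (0.8 N, 30 mm above the axle). Worn: flops through 0.14 either way (4 mm at 30 mm above the axle) with hardly any force and stays there. The wheel also spins freely on its axle.
- play_1b (a joint): Sideways lean (rad) of castor_1b's wheel about the middle of its axle; positive when its top leans to the castor's +y (left). Sound: springs back and gives at most 0.03 (0.8 N, 30 mm above the axle). Worn: flops through 0.14 either way (4 mm at 30 mm above the axle) with hardly any force and stays there. The wheel also spins freely on its axle.
- play_2a (a joint): Sideways lean (rad) of castor_2a's wheel about the middle of its axle; positive when its top leans to the castor's +y (left). Sound: springs back and gives at most 0.03 (0.8 N, 30 mm above the axle). Worn: flops through 0.14 either way (4 mm at 30 mm above the axle) with hardly any force and stays there. The wheel also spins freely on its axle.
- play_2b (a joint): Sideways lean (rad) of castor_2b's wheel about the middle of its axle; positive when its top leans to the castor's +y (left). Sound: springs back and gives at most 0.03 (0.8 N, 30 mm above the axle). Worn: flops through 0.14 either way (4 mm at 30 mm above the axle) with hardly any force and stays there. The wheel also spins freely on its axle.
- play_3a (a joint): Sideways lean (rad) of castor_3a's wheel about the middle of its axle; positive when its top leans to the castor's +y (left). Sound: springs back and gives at most 0.03 (0.8 N, 30 mm above the axle). Worn: flops through 0.14 either way (4 mm at 30 mm above the axle) with hardly any force and stays there. The wheel also spins freely on its axle.
- play_3b (a joint): Sideways lean (rad) of castor_3b's wheel about the middle of its axle; positive when its top leans to the castor's +y (left). Sound: springs back and gives at most 0.03 (0.8 N, 30 mm above the axle). Worn: flops through 0.14 either way (4 mm at 30 mm above the axle) with hardly any force and stays there. The wheel also spins freely on its axle.
- play_4a (a joint): Sideways lean (rad) of castor_4a's wheel about the middle of its axle; positive when its top leans to the castor's +y (left). Sound: springs back and gives at most 0.03 (0.8 N, 30 mm above the axle). Worn: flops through 0.14 either way (4 mm at 30 mm above the axle) with hardly any force and stays there. The wheel also spins freely on its axle.
- play_4b (a joint): Sideways lean (rad) of castor_4b's wheel about the middle of its axle; positive when its top leans to the castor's +y (left). Sound: springs back and gives at most 0.03 (0.8 N, 30 mm above the axle). Worn: flops through 0.14 either way (4 mm at 30 mm above the axle) with hardly any force and stays there. The wheel also spins freely on its axle.
- wrench: Open-ended wrench; belongs to the bench and is not part of the job.
- jar: Glass jar with a steel lid, 85 mm high, not always there; belongs to the bench and is not part of the job.
- spray: Spray can, 170 mm high; belongs to the bench and is not part of the job.

How it is judged:
By the outcome, as a careful person would: the job done as asked, in the order asked, and still so for the second after the job is handed in, with the robot touching nothing.
Of castor_1a, castor_1b only 1 to 1 are there at a start; the rules pass over those that are not, and their reading is None.
Of castor_3a, castor_3b only 1 to 1 are there at a start; the rules pass over those that are not, and their reading is None.
Of castor_4a, castor_4b only 1 to 1 are there at a start; the rules pass over those that are not, and their reading is None.
Of castor_2a, castor_2b, jar only 1 to 1 are there at a start; the rules pass over those that are not, and their reading is None.
At some moment in a run one of tray may be knocked a few centimetres aside while the robot is not near it.
Once in a run the grip may slacken for a moment while it holds something.
It also fails if it takes over 210 s, if anything falls off the work surface, if the arm or the gripper's body presses on something with over 40 N, if the wrist force passes 120 N, or if a joint passes its speed limit or range.

## Working session

There is one attempt and no reset: what is moved stays moved. The work goes in short steps, Python scripts to look and compute and a tool call to move; the robot and the scene stay as the last step left them, time stands still between calls to the robot, and variables do not carry over. Pictures are saved under pics/ and viewed, at most 14 in all, crops included, and the job is handed in when it is done.

Besides the shell and the picture viewer there is one more tool, called after "Emit:" as name([rows], argument=value, ...), one row to a line, values as JSON. carry_out: Moves the arm, as the interface text tells. Its arguments: {"type":"object","properties":{"targets":{"type":"array"},"grip_force":{"type":"number"}},"required":["targets"]}

```bash
ls; mkdir -p pics; cat > h.py <<'E'
import numpy as np, cv2
from station import monitor, eyes, order
from scipy.spatial.transform import Rotation as R
def snap(name,fn=None):
    f=eyes.grab_frame(name)
    if fn: cv2.imwrite('pics/'+fn,f['color'][:,:,::-1])
    np.savez('/tmp/'+name,**{k:np.array(v) for k,v in f.items()})
    return f
def load(name): return dict(np.load('/tmp/'+name+'.npz'))
def ray(f,u,v,z):
    E=f['extrinsics']; d=E[:3,:3]@np.linalg.inv(f['K'])@[u,v,1.]; o=E[:3,3]
    return o+d*(z-o[2])/d[2]
def proj(f,p):
    E=f['extrinsics']; c=E[:3,:3].T@(np.array(p)-E[:3,3]); q=f['K']@c; return q[:2]/q[2]
def st():
    s=monitor.get_state(); 
    print({k:np.round(s[k],4).tolist() for k in ['time_s','joint_positions','eef_pos','tcp_rot','wrist_force','gripper_width','grip_force']}); return s
E
python3 - <<'E'
from h import *
s=st(); print(R.from_rotvec(s['tcp_rot']).as_matrix().round(3))
for n in ['scene','top','wrist']:
    f=snap(n,n+'0.png'); print(n,f['extrinsics'].round(3).tolist(),f['K'].tolist())
E
```

```text
pics
{'time_s': 0.0, 'joint_positions': [1.1179, 0.0879, 1.3722, -0.0, 1.6836, -0.1031], 'eef_pos': [0.1883, 0.5162, 0.2043], 'tcp_rot': [-0.5466, -3.0931, 0.0033], 'wrist_force': [0.2599, -0.1906, -0.2941], 'gripper_width': 0.9993, 'grip_force': 0.0}
[[-0.939  0.343 -0.001]
 [ 0.343  0.939 -0.002]
 [ 0.    -0.002 -1.   ]]
scene [[0.022, 0.754, -0.656, 1.171], [1.0, -0.007, 0.026, -0.076], [0.015, -0.657, -0.754, 0.956], [0.0, 0.0, 0.0, 1.0]] [[507.1263707511548, 0.0, 319.21684862104104], [0.0, 507.1263707511548, 243.8434956076114], [0.0, 0.0, 1.0]]
top [[0.014, -0.991, 0.133, 0.296], [-1.0, -0.016, -0.014, -0.05], [0.016, -0.133, -0.991, 1.48], [0.0, 0.0, 0.0, 1.0]] [[596.3832514720799, 0.0, 323.7100549484453], [0.0, 596.3832514720799, 243.20513703817898], [0.0, 0.0, 1.0]]
wrist [[0.343, 0.9, 0.269, 0.109], [0.939, -0.328, -0.101, 0.544], [-0.002, 0.287, -0.958, 0.385], [0.0, 0.0, 0.0, 1.0]] [[404.25287683393776, 0.0, 319.0682721132376], [0.0, 404.25287683393776, 236.01495085877798], [0.0, 0.0, 1.0]]
```

View pics/top0.png

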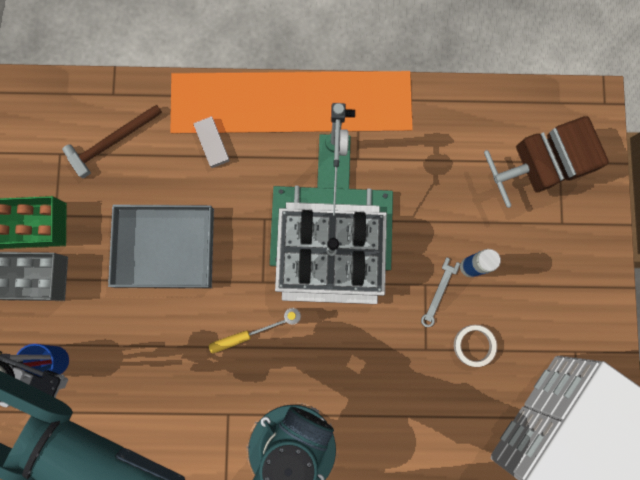

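View pics/scene0.png

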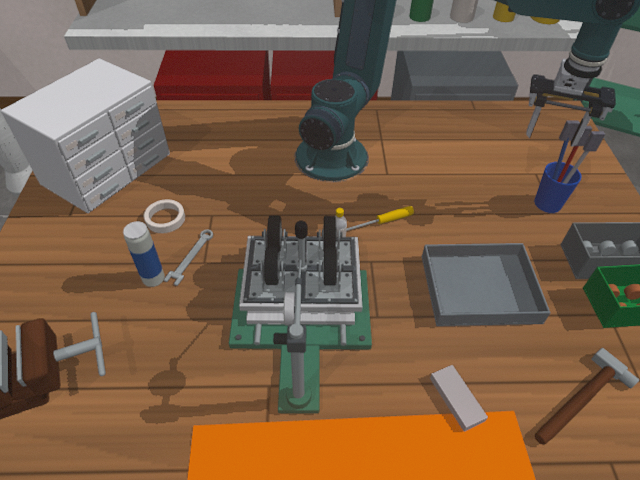

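The top view shows all four castors, the knob near (333,243), the tray near (161,246) and the needle running down to about (335,213). The spray can is near (482,262).

```bash
python3 - <<'E'
from h import *
t=cv2.imread('pics/top0.png')[180:310,262:402]; s=cv2.imread('pics/scene0.png')[205:355,225:375]
a=cv2.resize(t,(400,372),interpolation=cv2.INTER_CUBIC); b=cv2.resize(s,(400,372*1),interpolation=cv2.INTER_CUBIC)
cv2.imwrite('pics/c0.png',np.hstack([a,b]))
E
```

```text
(no output)
```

View pics/c0.png

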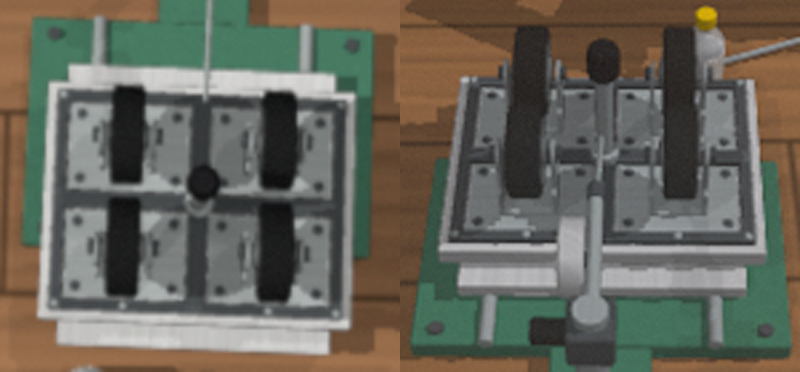

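The crop shows the needle tip at about top px (334,215), the knob at (332.7,243.7), and the bed's back corners at about (273.5,186) and (392,190.5).

```bash
python3 - <<'E'
from h import *
f=load('top')
c=lambda u,v:(262+u/2.857,180+v/2.862)
print('tip',ray(f,*c(206,100),.177)); print('knob',ray(f,*c(202,182),.2))
bl=ray(f,*c(33,18),.012);br=ray(f,*c(372,30),.012);print('bed',bl,br,np.linalg.norm(bl-br))
d=bl-br; yaw=np.arctan2(-d[0],d[1]);print('yaw',yaw)
X=np.array([np.cos(yaw),np.sin(yaw),0]);m=(bl+br)/2-X*.1;print('mid',m)
# table seat corners
tl=ray(f,*c(52,84),.072);tr=ray(f,*c(354,97),.072);ll=ray(f,*c(39,317),.072);lr=ray(f,*c(350,328),.072)
for a in(tl,tr,ll,lr):print(a)
print('tbl mid',(tl+tr+ll+lr)/4,'yaws',[np.arctan2(-(a-b)[0],(a-b)[1]) for a,b in((tl,tr),(ll,lr))],[np.arctan2((a-b)[1],(a-b)[0]) for a,b in((tl,ll),(tr,lr))])
print('tray')
g=f['color'].astype(int)
for u,v in((112,206),(212,205),(212,287),(111,287)):print(ray(f,u,v,.045))
fs=load('scene'); print('tip in scene',proj(fs,ray(f,*c(206,100),.177)))
E
```

```text
tip [ 0.53448971 -0.09055757  0.177     ]
knob [ 0.46723002 -0.08755467  0.2       ]
bed [0.63520483 0.05734593 0.012     ] [ 0.62971976 -0.24125244  0.012     ] 0.2986487489078377
yaw -0.01836732238593228
mid [ 0.53247917 -0.09011663  0.012     ]
[0.56513443 0.0356011  0.072     ]
[ 0.55839077 -0.21821623  0.072     ]
[0.37020123 0.04166675 0.072     ]
[ 0.36498558 -0.21494864  0.072     ]
tbl mid [ 0.464678   -0.08897425  0.072     ] yaws [np.float64(-0.026562700445493165), np.float64(-0.020321987686316115)] [np.float64(-0.031106504495281264), np.float64(-0.01689343394991813)]
tray
[0.57158124 0.44635326 0.045     ]
[0.57824321 0.2037894  0.045     ]
[0.37834795 0.1960084  0.045     ]
[0.3747279  0.43671453 0.045     ]
tip in scene [298.46144385 259.93444963]
```

```bash
cat >> h.py <<'E'
O=np.array([.5335,-.0903]); YAW=-.021
def F2W(x,y): c,s=np.cos(YAW),np.sin(YAW); return O+[c*x-s*y,s*x+c*y]
def W2F(p): c,s=np.cos(YAW),np.sin(YAW); d=np.array(p)[:2]-O; return np.array([c*d[0]+s*d[1],-s*d[0]+c*d[1]])
def go(x,y,z,frame=True,yaw=YAW,s=None):
    "shift (tool axes, mm) and turn (deg) from the measured pose to a tool-down pose"
    s=s or monitor.get_state(); p=np.array(s['eef_pos']); M=R.from_rotvec(s['tcp_rot'])
    xy=F2W(x,y) if frame else np.array([x,y])
    a=yaw; T=R.from_matrix(np.array([[-np.cos(a),-np.sin(a),0],[-np.sin(a),np.cos(a),0],[0,0,-1]]))
    print('shift mm',(M.inv().apply(np.r_[xy,z]-p)*1e3).round(1),'turn',np.degrees((M.inv()*T).as_rotvec()).round(2),'now F',(W2F(p)*1e3).round(1),'z',(p[2]*1e3).round(1),'t',s['time_s'],'w',(94*s['gripper_width']).round(1) if hasattr(s['gripper_width'],'round') else round(94*s['gripper_width'],1),'f',np.round(s['wrist_force'],2))
E
sed -i 's/T=R.from_matrix.*/T=R.from_matrix(np.array([[-np.cos(a),-np.sin(a),0],[-np.sin(a),np.cos(a),0],[0,0,-1]]))/' h.py
python3 -c "
from h import *
go(-.065,.0015,.24)
a=YAW;print(np.array([[-np.cos(a),-np.sin(a),0],[-np.sin(a),np.cos(a),0],[0,0,-1]]))"
```

```text
shift mm [-470.2 -471.2  -34.7] turn [ -0.09  -0.03 -18.84] now F [-357.9  599.2] z 204.6 t 0.15 w 94.3 f [-0.73  0.27 -0.03]
[[-0.99977951  0.02099846  0.        ]
 [ 0.02099846  0.99977951  0.        ]
 [ 0.          0.         -1.        ]]
```

Emit:
carry_out([
  [[-0.03,-0.03,-0.035,0,0,-4,0.45],[-0.065,-0.065,-0.035,0,0,-9,0.45],[-0.1,-0.1,-0.035,0,0,-14,0.45],[-0.135,-0.135,-0.035,0,0,-18.84,0.45],[-0.17,-0.17,-0.035,0,0,-18.84,0.45],[-0.205,-0.205,-0.035,0,0,-18.84,0.45],[-0.24,-0.24,-0.035,0,0,-18.84,0.45],[-0.275,-0.275,-0.035,0,0,-18.84,0.45]],
])

```text
time_s: 0.95
eef_pos: [0.3526, 0.1626, 0.2404]
tcp_rot: [0.032, 3.141, 0.0]
wrist_force: [2.0, -0.4, 0.1]
gripper_width: 0.546
grip_force: 0.0
```

```bash
python3 -c "
from h import *
go(-.065,.0015,.24)"
```

```text
shift mm [-121.1 -247.6    0.4] turn [0.02 0.03 0.03] now F [-186.2  249.1] z 240.4 t 0.95 w 51.4 f [ 2.   -0.44  0.14]
```

Emit:
carry_out([
  [[-0.02,-0.04,0,0,0,0,0.45],[-0.04,-0.08,0,0,0,0,0.45],[-0.06,-0.12,0,0,0,0,0.45],[-0.08,-0.16,0,0,0,0,0.45],[-0.1,-0.2,0,0,0,0,0.45],[-0.118,-0.24,0,0,0,0,0.45],[-0.118,-0.24,0,0,0,0,0.45],[-0.118,-0.24,0,0,0,0,0.45]],
])

```text
time_s: 1.75
eef_pos: [0.4651, -0.0784, 0.2397]
tcp_rot: [-0.036, -3.14, -0.002]
wrist_force: [-0.4, 0.4, 0.9]
gripper_width: 0.553
grip_force: 0.0
```

```bash
python3 - <<'E'
from h import *
f=snap('wrist','w1.png'); go(-.065,.0015,.24)
print('tip px',proj(f,np.r_[O,.177]),'knob px',proj(f,np.r_[F2W(-.065,.0015),.213]))
E
```

```text
shift mm [-3.8 -9.8  0.1] turn [ 0.06 -0.06 -0.02] now F [-68.8  11.3] z 240.1 t 1.8 w 51.9 f [0.5  0.03 0.45]
tip px [306.15016908 349.18392829] knob px [305.54612861 281.91467784]
```

View pics/w1.png

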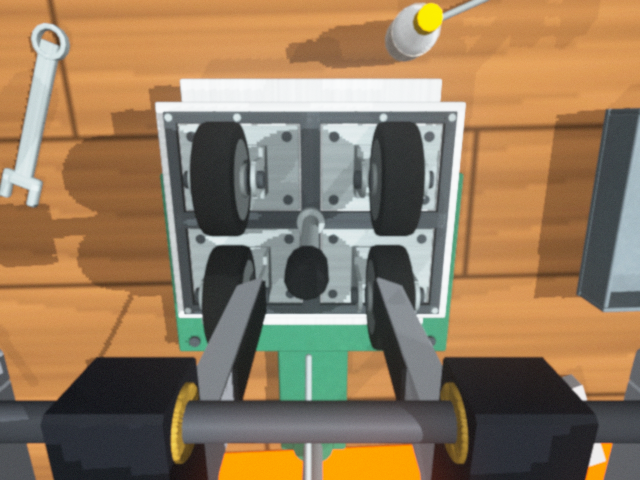

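The wrist view shows the knob top at about (306,273) and the needle tip at about (309,355), close to the predictions. Refining the tip now.

```bash
python3 - <<'E'
from h import *
f=load('wrist'); g=cv2.cvtColor(f['color'],cv2.COLOR_RGB2HSV)
for v in range(348,372,2): 
    print(v,[int(i) for i in np.where((g[v,290:330,1]<60)&(g[v,290:330,2]>120))[0]+290])
k=(f['color'].max(2)<60); k[:240]=0;k[305:]=0;k[:,:280]=0;k[:,335:]=0
ys,xs=np.where(k);print('knob',xs.min(),xs.max(),ys.min(),ys.max())
for v in(353,355):print(W2F(ray(f,309,v,.177))*1e3)
print(W2F(ray(f,306.3,273,.207))*1e3)
E
```

```text
348 []
350 []
352 []
354 [308]
356 [306, 307, 308, 309, 310, 311]
358 [306, 307, 308, 309, 310, 311]
360 [306, 307, 308, 309, 310, 311]
362 [306, 307, 308, 309, 310, 311]
364 [306, 307, 308, 309, 310, 311]
366 [306, 307, 308, 309, 310, 311]
368 [306, 307, 308, 309, 310, 311]
370 [306, 307, 308, 309, 310, 311]
knob 285 327 246 299
[2.98559338 1.921144  ]
[4.55481799 1.90616771]
[-67.88677371   1.77151265]
```

```bash
sed -i 's/^O=.*/O=np.array([.5350,-.0892]); YAW=-.021/' h.py; python3 -c "
from h import *
go(-.066,.0005,.181)"
```

```text
shift mm [-4.3 -9.8 59.1] turn [ 0.06 -0.06 -0.02] now F [-70.2  10.2] z 240.1 t 1.8 w 51.9 f [0.5  0.03 0.45]
```

Emit:
carry_out([
  [[-0.004,-0.01,0,0,0,0,0.45],[-0.004,-0.01,0.01,0,0,0,0.45],[-0.004,-0.01,0.03,0,0,0,0.45],[-0.004,-0.01,0.05,0,0,0,0.45],[-0.004,-0.01,0.058,0,0,0,0.45],[-0.004,-0.01,0.058,0,0,0,0.6],[-0.004,-0.01,0.058,0,0,0,0.8],[-0.004,-0.01,0.058,0,0,0,0.8]],
], grip_force=25)

```text
time_s: 2.6
eef_pos: [0.4698, -0.0881, 0.1837]
tcp_rot: [0.033, 3.139, -0.001]
wrist_force: [-0.1, 1.0, 1.2]
gripper_width: 0.33
grip_force: 0.0
```

```bash
python3 -c "
from h import *
go(-.065,-.06,.181);st()"
```

```text
shift mm [ -0.2 -59.8   2.8] turn [-0.03  0.13  0.02] now F [-65.2  -0.2] z 183.7 t 2.6 w 31.0 f [-0.08  0.98  1.17]
{'time_s': 2.6, 'joint_positions': [-0.304, -0.0708, 1.5728, 0.0001, 1.6373, -1.8541], 'eef_pos': [0.4698, -0.0881, 0.1837], 'tcp_rot': [0.0325, 3.1392, -0.0009], 'wrist_force': [-0.0766, 0.9813, 1.165], 'gripper_width': 0.33, 'grip_force': 0.0}
```

Emit:
carry_out([
  [[0,0,0.002,0,0,0,1],[0,0,0.002,0,0,0,1],[0,0,0.002,0,0,0,1],[0,-0.01,0.002,0,0,0,1],[0,-0.025,0.002,0,0,0,1],[0,-0.04,0.002,0,0,0,1],[0,-0.055,0.002,0,0,0,1],[0,-0.06,0.002,0,0,0,1]],
], grip_force=35)

```text
time_s: 3.4
eef_pos: [0.4686, -0.1492, 0.183]
tcp_rot: [0.034, 3.138, -0.003]
wrist_force: [-1.5, 3.3, 6.7]
gripper_width: 0.268
grip_force: 35.0
```

```bash
python3 -c "
from h import *
go(.045,-.06,.181);st()"
```

```text
shift mm [-110.1    1.5    2.4] turn [-0.09  0.19 -0.04] now F [-65.1 -61.4] z 183.0 t 3.4 w 25.2 f [-1.45  3.27  6.72]
{'time_s': 3.4, 'joint_positions': [-0.4235, -0.0404, 1.5453, -0.0002, 1.6329, -1.9726], 'eef_pos': [0.4686, -0.1492, 0.183], 'tcp_rot': [0.0342, 3.1381, -0.0026], 'wrist_force': [-1.4543, 3.2727, 6.7185], 'gripper_width': 0.2682, 'grip_force': 35.0012}
```

Emit:
carry_out([
  [[-0.015,0.001,-0.001,0,0,0,1],[-0.035,0.001,-0.001,0,0,0,1],[-0.055,0.001,-0.001,0,0,0,1],[-0.075,0.001,-0.001,0,0,0,1],[-0.095,0.001,-0.001,0,0,0,1],[-0.107,0.001,-0.001,0,0,0,1],[-0.11,0.001,-0.001,0,0,0,1],[-0.11,0.001,-0.001,0,0,0,1]],
])

```text
time_s: 4.2
eef_pos: [0.58, -0.1518, 0.1831]
tcp_rot: [0.035, 3.136, -0.008]
wrist_force: [2.7, -5.5, 0.6]
gripper_width: 0.266
grip_force: 35.0
```

```bash
python3 - <<'E'
from h import *
f=snap('wrist','w2.png'); go(.045,-.06,.181)
t=snap('top'); 
cv2.imwrite('pics/t2.png',np.hstack([cv2.resize(t['color'][130:290,250:410,::-1],(400,400),interpolation=cv2.INTER_CUBIC),f['color'][:400,120:520,::-1]]))
E
```

```text
shift mm [1.3 1.7 2. ] turn [-0.27  0.32 -0.07] now F [ 46.3 -61.7] z 183.1 t 4.25 w 24.9 f [ 4.41 -5.49  0.27]
```

View pics/t2.png

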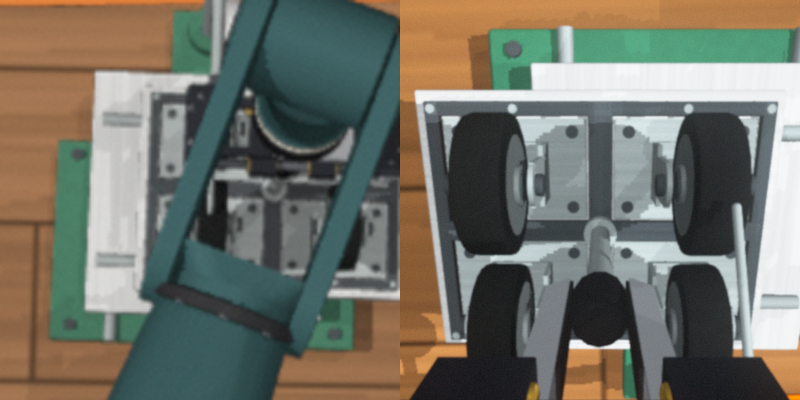

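The wrist crop shows the needle tip over the near-left tyre at full px (457,205), right of the tread's middle.

```bash
python3 - <<'E'
from h import *
f=load('wrist')
print('tip F mm',W2F(ray(f,457,205,.177))*1e3)
s=monitor.get_state();k=W2F(s['eef_pos'])
for dy in(-.013,0,.013): print(proj(f,np.r_[F2W(k[0]-.045,k[1]+.06+dy),.173]))
g=f['color'].max(2)
for v in(180,195,205): print(v,g[v,385:480:2].tolist())
E
```

```text
tip F mm [2.09154592 1.4756784 ]
[420.73661235 201.51044131]
[447.99757372 201.49606237]
[475.2792497  201.48167251]
180 [77, 127, 159, 157, 86, 48, 59, 69, 95, 110, 100, 67, 65, 63, 56, 34, 32, 30, 36, 40, 47, 42, 44, 43, 44, 46, 47, 47, 43, 42, 47, 47, 47, 44, 51, 46, 47, 48, 51, 53, 55, 52, 58, 66, 98, 105, 112, 115]
195 [90, 122, 133, 118, 49, 46, 54, 67, 85, 89, 79, 61, 64, 65, 54, 31, 28, 34, 43, 38, 43, 38, 43, 40, 46, 41, 40, 42, 43, 45, 48, 47, 47, 45, 49, 48, 50, 49, 50, 52, 52, 56, 56, 64, 80, 109, 116, 114]
205 [93, 100, 135, 162, 57, 62, 61, 61, 62, 60, 62, 64, 61, 60, 37, 28, 32, 38, 38, 43, 43, 40, 41, 35, 38, 36, 36, 38, 42, 42, 45, 49, 45, 64, 115, 159, 197, 203, 120, 53, 52, 53, 57, 60, 87, 106, 109, 116]
```

```bash
sed -i 's/^O=.*/O=np.array([.5370,-.0879]); YAW=-.021/' h.py; python3 -c "
from h import *
go(.045,-.06,.183)"
```

```text
shift mm [-0.7  3.   0. ] turn [-0.27  0.34 -0.07] now F [ 44.3 -63. ] z 183.1 t 4.3 w 24.9 f [ 3.27 -5.02  0.11]
```

Emit:
carry_out([
  [[-0.001,0.003,0,0,0,0,1],[-0.001,0.004,0,0,0,0,1],[-0.001,0.004,0,0,0,0,1],[-0.001,0.004,0,0,0,0,0.5],[-0.001,0.004,0,0,0,0,0.5],[-0.001,0.004,-0.015,0,0,0,0.5],[-0.001,0.004,-0.04,0,0,0,0.5],[-0.001,0.004,-0.057,0,0,0,0.5]],
])

```text
time_s: 5.1
eef_pos: [0.579, -0.1447, 0.2405]
tcp_rot: [0.032, 3.141, 0.001]
wrist_force: [0.9, -0.3, 1.1]
gripper_width: 0.496
grip_force: 0.0
```

```bash
python3 -c "
from h import *
go(-.04,-.06,.24)"
```

```text
shift mm [83.2 -4.   0.5] turn [0.03 0.04 0.04] now F [ 43.2 -55.9] z 240.5 t 5.1 w 46.6 f [ 0.94 -0.34  1.12]
```

Emit:
carry_out([
  [[0.03,0,0,0,0,0,0.5],[0.06,0,0,0,0,0,0.5],[0.085,0,0,0,0,0,0.5],[0.085,0.02,0,0,0,0,0.5],[0.085,0.04,0,0,0,0,0.5],[0.085,0.056,0,0,0,0,0.5],[0.085,0.056,0,0,0,0,0.5],[0.085,0.056,0,0,0,0,0.5]],
])

```text
time_s: 5.9
eef_pos: [0.4952, -0.0874, 0.239]
tcp_rot: [0.031, 3.141, -0.0]
wrist_force: [-0.0, -0.0, -0.2]
gripper_width: 0.497
grip_force: 0.0
```

```bash
python3 - <<'E'
from h import *
f=snap('wrist','w3.png'); go(-.02,-.0,.158)
print(proj(f,np.r_[O,.177]))
E
```

```text
shift mm [-21.8   0.8  80.8] turn [-0.01  0.01  0.01] now F [-41.8  -0.8] z 238.8 t 5.95 w 46.9 f [0.14 0.03 0.28]
[321.99016053 313.95788189]
```

View pics/w3.png

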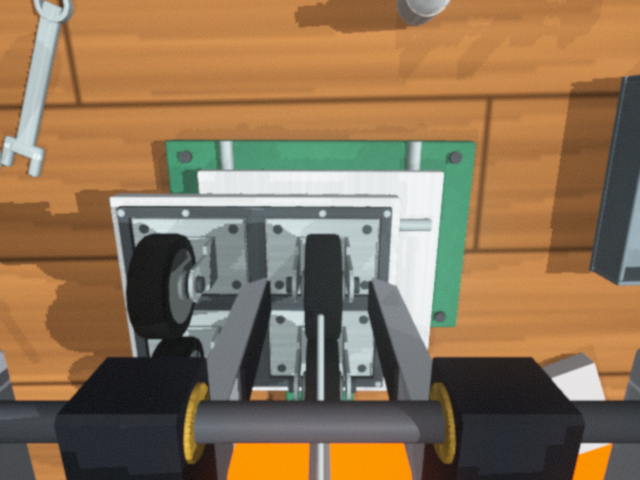

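The needle tip is at (321,315), as predicted, over the near-left tyre (columns 304–342). I'll straddle it now.

Emit:
carry_out([
  [[-0.022,0.001,0.02,0,0,0,0.5],[-0.022,0.001,0.045,0,0,0,0.5],[-0.022,0.001,0.07,0,0,0,0.5],[-0.022,0.001,0.081,0,0,0,0.5],[-0.022,0.001,0.081,0,0,0,0.62],[-0.022,0.001,0.081,0,0,0,0.62],[-0.022,0.001,0.081,0,0,0,0.62],[-0.022,0.001,0.081,0,0,0,0.62]],
])

```text
time_s: 6.75
eef_pos: [0.518, -0.0873, 0.1591]
tcp_rot: [0.033, 3.139, -0.001]
wrist_force: [-0.3, -0.7, 0.8]
gripper_width: 0.381
grip_force: 0.0
```

```bash
python3 -c "
from h import *
go(-.02,-.0,.158)"
```

```text
shift mm [ 1.  -0.2  1.1] turn [-0.04  0.16 -0.  ] now F [-19.    0.2] z 159.1 t 6.75 w 35.8 f [-0.3  -0.69  0.85]
```

Rock left in small steps.

Emit:
carry_out([
  [[0,0.002,0,0,0,0,0.62],[0,0.004,0,0,0,0,0.62],[0,0.005,0,0,0,0,0.62],[0,0.005,0,0,0,0,0.62],[0,0.005,0,0,0,0,0.62]],
])

```text
time_s: 7.25
eef_pos: [0.5173, -0.0819, 0.1575]
tcp_rot: [-0.033, -3.141, -0.0]
wrist_force: [0.3, -0.1, 0.7]
gripper_width: 0.379
grip_force: 0.0
```

Emit:
carry_out([
  [[0,0.001,0,0,0,0,0.62],[0,0.002,0,0,0,0,0.62],[0,0.002,0,0,0,0,0.62],[0,0.002,0,0,0,0,0.62]],
])

```text
time_s: 7.65
eef_pos: [0.5173, -0.0801, 0.1574]
tcp_rot: [-0.033, -3.141, 0.0]
wrist_force: [0.5, -0.3, 0.5]
gripper_width: 0.38
grip_force: 0.2
```

Emit:
carry_out([
  [[0,0.001,0,0,0,0,0.62],[0,0.0015,0,0,0,0,0.62],[0,0.0015,0,0,0,0,0.62],[0,0.0015,0,0,0,0,0.62]],
])

```text
time_s: 8.05
eef_pos: [0.5173, -0.0791, 0.1577]
tcp_rot: [0.034, 3.141, -0.002]
wrist_force: [-0.9, -2.7, 1.5]
gripper_width: 0.382
grip_force: 1.5
```

```bash
python3 -c "
from h import *
go(-.02,-.0,.158);snap('wrist','w4.png')"
```

```text
shift mm [ 0.1 -8.4 -0.3] turn [-0.06  0.   -0.02] now F [-19.9   8.4] z 157.7 t 8.05 w 35.9 f [-0.94 -2.73  1.55]
```

View pics/w4.png

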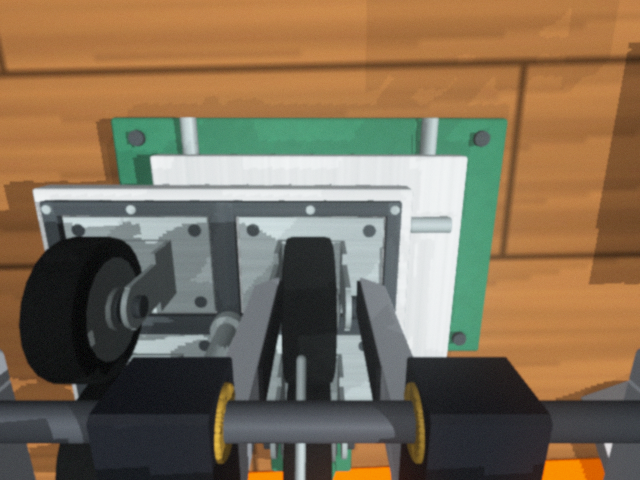

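The wrist view shows the right finger against the tyre (columns 283–335) and the wheel close to upright. Now the right side.

Emit:
carry_out([
  [[0,-0.003,0,0,0,0,0.62],[0,-0.006,0,0,0,0,0.62],[0,-0.009,0,0,0,0,0.62],[0,-0.011,0,0,0,0,0.62],[0,-0.011,0,0,0,0,0.62]],
])

```text
time_s: 8.6
eef_pos: [0.5171, -0.0896, 0.1574]
tcp_rot: [-0.033, -3.141, -0.001]
wrist_force: [-0.1, 0.9, 0.1]
gripper_width: 0.381
grip_force: 0.0
```

Emit:
carry_out([
  [[0,-0.001,0,0,0,0,0.62],[0,-0.002,0,0,0,0,0.62],[0,-0.002,0,0,0,0,0.62],[0,-0.002,0,0,0,0,0.62]],
])

```text
time_s: 9.0
eef_pos: [0.517, -0.0909, 0.1575]
tcp_rot: [-0.032, -3.141, -0.002]
wrist_force: [-0.6, 2.2, 1.1]
gripper_width: 0.384
grip_force: 1.3
```

Emit:
carry_out([
  [[0,-0.001,0,0,0,0,0.62],[0,-0.0015,0,0,0,0,0.62],[0,-0.0015,0,0,0,0,0.62],[0,-0.0015,0,0,0,0,0.62]],
])

```text
time_s: 9.4
eef_pos: [0.5169, -0.0926, 0.1576]
tcp_rot: [-0.033, -3.141, -0.001]
wrist_force: [-1.2, 4.3, 1.9]
gripper_width: 0.379
grip_force: 2.1
```

Castor 1 is sound: total play is about 1.8 mm between stops. Going back to the knob.

Emit:
carry_out([
  [[0,0.005,0,0,0,0,0.55],[0,0.006,-0.02,0,0,0,0.5],[0,0.006,-0.05,0,0,0,0.45],[0.02,0.006,-0.082,0,0,0,0.45],[0.02,-0.015,-0.082,0,0,0,0.45],[0.02,-0.035,-0.082,0,0,0,0.45],[0.02,-0.053,-0.082,0,0,0,0.45],[0,-0.053,-0.082,0,0,0,0.45]],
])

```text
time_s: 10.2
eef_pos: [0.5152, -0.1491, 0.24]
tcp_rot: [0.04, 3.141, -0.006]
wrist_force: [0.4, 0.9, -0.3]
gripper_width: 0.551
grip_force: 0.0
```

```bash
python3 -c "
from h import *
go(.0445,-.0585,.181)"
```

```text
shift mm [-64.9   3.7  59. ] turn [-0.23  0.05 -0.26] now F [-20.5 -61.7] z 240.0 t 10.2 w 51.8 f [ 0.43  0.91 -0.29]
```

Emit:
carry_out([
  [[-0.03,0.003,0,0,0,0,0.45],[-0.055,0.003,0,0,0,0,0.45],[-0.065,0.003,0,0,0,0,0.45],[-0.065,0.003,0.02,0,0,0,0.45],[-0.065,0.003,0.045,0,0,0,0.45],[-0.065,0.003,0.058,0,0,0,0.6],[-0.065,0.003,0.058,0,0,0,1],[-0.065,0.003,0.058,0,0,0,1]],
])

```text
time_s: 11.0
eef_pos: [0.5809, -0.1447, 0.182]
tcp_rot: [0.033, 3.141, -0.001]
wrist_force: [0.5, -0.1, 0.7]
gripper_width: 0.333
grip_force: 0.0
```

Emit:
carry_out([
  [[0,0,0,0,0,0,1],[0,0,0,0,0,0,1],[0,0,0,0,0,0,1]],
])

```text
time_s: 11.3
eef_pos: [0.5811, -0.1459, 0.1826]
tcp_rot: [0.035, 3.14, -0.004]
wrist_force: [-0.4, -5.9, -1.8]
gripper_width: 0.262
grip_force: 35.0
```

```bash
python3 -c "
from h import *
go(-.045,-.06,.182)"
```

```text
shift mm [90.3 -3.   0.5] turn [-0.16  0.08 -0.07] now F [ 45.3 -57.1] z 182.6 t 11.3 w 24.7 f [-0.36 -5.92 -1.81]
```

Emit:
carry_out([
  [[0.015,-0.002,0,0,0,0,1],[0.035,-0.002,0,0,0,0,1],[0.055,-0.002,0,0,0,0,1],[0.075,-0.002,0,0,0,0,1],[0.088,-0.002,0,0,0,0,1],[0.091,-0.002,0,0,0,0,1],[0.091,-0.002,0,0,0,0,1]],
])

```text
time_s: 12.0
eef_pos: [0.4904, -0.1443, 0.1822]
tcp_rot: [0.033, 3.139, 0.0]
wrist_force: [0.5, 0.1, -0.5]
gripper_width: 0.003
grip_force: 0.0
```

```bash
python3 -c "
from h import *
go(-.045,-.0595,.182)"
```

```text
shift mm [-0.4 -2.1  0.3] turn [0.   0.11 0.  ] now F [-45.4 -57.4] z 182.2 t 12.0 w 0.3 f [ 0.48  0.13 -0.51]
```

The knob slipped out of the fingers. Looking where it is.

```bash
python3 - <<'E'
from h import *
f=snap('wrist','w5.png')
E
```

```text
(no output)
```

View pics/w5.png

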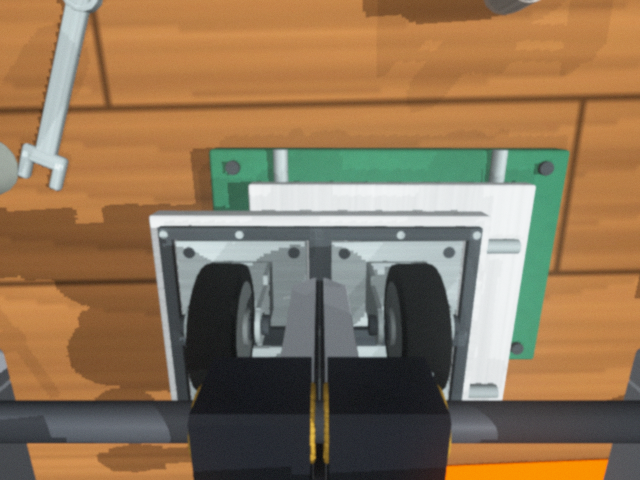

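```bash
python3 - <<'E'
from h import *
f=load('wrist')
a=W2F(ray(f,152,216,.07))*1e3;b=W2F(ray(f,488,216,.07))*1e3;print(a,b,(a+b)/2+[100,0])
f3=cv2.imread('pics/w3.png')
E
```

```text
[ -57.99873751 -183.25236703] [-57.92780155  66.70941609] [ 42.03673047 -58.27147547]
```

Emit:
carry_out([
  [[0,0,-0.03,0,0,0,0.7],[0,0,-0.058,0,0,0,0.45],[-0.03,0,-0.058,0,0,0,0.45],[-0.06,0,-0.058,0,0,0,0.45],[-0.088,0,-0.058,0,0,0,0.45],[-0.088,0,-0.058,0,0,0,0.45],[-0.088,0,-0.03,0,0,0,0.45],[-0.088,0,0,0,0,0,0.45]],
], grip_force=50)

```text
time_s: 12.85
eef_pos: [0.5791, -0.1465, 0.182]
tcp_rot: [0.032, 3.138, -0.001]
wrist_force: [0.7, 0.3, 0.2]
gripper_width: 0.553
grip_force: 0.0
```

Emit:
carry_out([
  [[0,0,0,0,0,0,0.7],[0,0,0,0,0,0,1],[0,0,0,0,0,0,1],[0,0,0,0,0,0,1],[0,0,0,0,0,0,1]],
])

```text
time_s: 13.35
eef_pos: [0.5789, -0.146, 0.1839]
tcp_rot: [0.032, 3.137, -0.0]
wrist_force: [0.1, 2.4, 4.2]
gripper_width: 0.264
grip_force: 50.0
```

```bash
python3 -c "
from h import *
go(-.045,-.06,.182)"
```

```text
shift mm [88.1 -2.7  1.6] turn [-0.01  0.23  0.02] now F [ 43.1 -57.3] z 183.9 t 13.35 w 24.9 f [0.11 2.36 4.22]
```

Drag more slowly.

Emit:
carry_out([
  [[0.008,-0.001,0,0,0,0,1],[0.018,-0.002,0,0,0,0,1],[0.03,-0.003,0,0,0,0,1],[0.044,-0.003,0,0,0,0,1],[0.058,-0.003,0,0,0,0,1],[0.072,-0.003,0,0,0,0,1],[0.083,-0.003,0,0,0,0,1],[0.088,-0.003,0,0,0,0,1]],
])

```text
time_s: 14.15
eef_pos: [0.4908, -0.1462, 0.1839]
tcp_rot: [0.031, 3.136, 0.002]
wrist_force: [3.6, 4.9, 4.1]
gripper_width: 0.263
grip_force: 50.0
```

```bash
python3 -c "
from h import *
go(-.045,-.06,.182)"
```

```text
shift mm [ 0.  -0.8  1.9] turn [0.09 0.31 0.06] now F [-45.  -59.2] z 183.9 t 14.15 w 24.7 f [3.65 4.87 4.06]
```

Emit:
carry_out([
  [[0,0,0,0,0,0,0.5],[0,0,0,0,0,0,0.45],[0,0,-0.025,0,0,0,0.45],[0,0,-0.057,0,0,0,0.48],[0,0.02,-0.057,0,0,0,0.48],[0,0.04,-0.057,0,0,0,0.48],[-0.005,0.058,-0.057,0,0,0,0.48],[-0.005,0.058,-0.057,0,0,0,0.48]],
])

```text
time_s: 14.95
eef_pos: [0.4964, -0.0887, 0.2379]
tcp_rot: [-0.03, -3.141, 0.0]
wrist_force: [-0.2, -0.2, -0.7]
gripper_width: 0.52
grip_force: 0.0
```

```bash
cat > tyre.py <<'E'
# tyre columns (near side, image top) against tip column, hovering at (-40,0,.24)
from h import *
import sys
f=snap('wrist',sys.argv[1]); go(-.02,0,.158)
tp=proj(f,np.r_[O,.177]); print('tip pred',tp.round(1))
d=(f['color'].max(2)<62)
for v in (250,265,280):
    x=np.where(d[v,280:365])[0]+280; print(v,x.min() if len(x) else None,x.max() if len(x) else None)
for fx,fz in((-.03,.159),(0,.173)): print([proj(f,np.r_[F2W(fx,dy),fz]).round(0).tolist() for dy in(-.013,.013)])
E
python3 tyre.py w6.png; python3 - <<'E'
import cv2
a=cv2.imread('pics/w6.png');cv2.imwrite('pics/w6c.png',a[180:400,180:460])
E
```

```text
shift mm [-20.9   2.7  79.8] turn [-0.05 -0.07  0.07] now F [-40.8  -2.6] z 237.9 t 15.0 w 49.0 f [ 0.06 -0.32  0.02]
tip pred [323.8 313.2]
250 305 339
265 305 339
280 304 340
[[305.0, 261.0], [343.0, 261.0]]
[[304.0, 310.0], [343.0, 310.0]]
```

View pics/w6c.png

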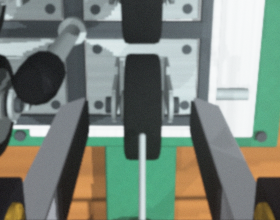

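The tip is at (322,314) with the far-left tyre spanning columns 304–340, so it is centred. Straddling it now.

Emit:
carry_out([
  [[-0.021,0.003,0.02,0,0,0,0.5],[-0.021,0.003,0.045,0,0,0,0.5],[-0.021,0.003,0.07,0,0,0,0.5],[-0.021,0.003,0.08,0,0,0,0.5],[-0.021,0.003,0.08,0,0,0,0.62],[-0.021,0.003,0.08,0,0,0,0.62],[-0.021,0.003,0.08,0,0,0,0.62]],
])

```text
time_s: 15.7
eef_pos: [0.5181, -0.0876, 0.1603]
tcp_rot: [0.034, 3.138, -0.001]
wrist_force: [0.6, -0.5, -0.0]
gripper_width: 0.38
grip_force: 0.0
```

Emit:
carry_out([
  [[0,0.002,0,0,0,0,0.62],[0,0.004,0,0,0,0,0.62],[0,0.006,0,0,0,0,0.62],[0,0.007,0,0,0,0,0.62],[0,0.007,0,0,0,0,0.62]],
])

```text
time_s: 16.2
eef_pos: [0.5174, -0.0798, 0.1586]
tcp_rot: [0.032, 3.141, 0.0]
wrist_force: [0.3, 0.4, -1.2]
gripper_width: 0.381
grip_force: 0.0
```

Emit:
carry_out([
  [[0,0.001,0,0,0,0,0.62],[0,0.0015,0,0,0,0,0.62],[0,0.0015,0,0,0,0,0.62],[0,0.0015,0,0,0,0,0.62]],
])

```text
time_s: 16.6
eef_pos: [0.5173, -0.0785, 0.1584]
tcp_rot: [-0.033, -3.141, -0.0]
wrist_force: [-0.3, -0.6, 0.1]
gripper_width: 0.382
grip_force: 0.0
```

Emit:
carry_out([
  [[0,0.001,0,0,0,0,0.62],[0,0.0015,0,0,0,0,0.62],[0,0.0015,0,0,0,0,0.62],[0,0.0015,0,0,0,0,0.62]],
])

```text
time_s: 17.0
eef_pos: [0.5173, -0.0775, 0.1585]
tcp_rot: [-0.034, -3.141, 0.001]
wrist_force: [-0.7, -2.5, 1.7]
gripper_width: 0.38
grip_force: 1.3
```

Emit:
carry_out([
  [[0,0.001,0,0,0,0,0.62],[0,0.0015,0,0,0,0,0.62],[0,0.0015,0,0,0,0,0.62],[0,0.0015,0,0,0,0,0.62]],
])

```text
time_s: 17.4
eef_pos: [0.5174, -0.076, 0.1589]
tcp_rot: [0.033, 3.141, -0.002]
wrist_force: [-1.7, -4.4, 2.5]
gripper_width: 0.382
grip_force: 2.5
```

Stop on the left at y ≈ -0.0775 (2.5 N). Now the right.

Emit:
carry_out([
  [[0,-0.003,0,0,0,0,0.62],[0,-0.006,0,0,0,0,0.62],[0,-0.009,0,0,0,0,0.62],[0,-0.012,0,0,0,0,0.62],[0,-0.0135,0,0,0,0,0.62],[0,-0.0135,0,0,0,0,0.62]],
])

```text
time_s: 18.0
eef_pos: [0.5172, -0.0891, 0.1584]
tcp_rot: [-0.033, -3.141, -0.001]
wrist_force: [1.4, -0.5, -0.9]
gripper_width: 0.382
grip_force: 0.0
```

Emit:
carry_out([
  [[0,-0.001,0,0,0,0,0.62],[0,-0.0015,0,0,0,0,0.62],[0,-0.0015,0,0,0,0,0.62],[0,-0.0015,0,0,0,0,0.62]],
])

```text
time_s: 18.4
eef_pos: [0.5172, -0.0905, 0.1585]
tcp_rot: [0.033, 3.141, 0.0]
wrist_force: [0.2, -0.6, 0.7]
gripper_width: 0.381
grip_force: 0.0
```

Emit:
carry_out([
  [[0,-0.001,0,0,0,0,0.62],[0,-0.0025,0,0,0,0,0.62],[0,-0.0025,0,0,0,0,0.62],[0,-0.0025,0,0,0,0,0.62]],
])

```text
time_s: 18.8
eef_pos: [0.517, -0.0931, 0.1584]
tcp_rot: [0.033, 3.141, -0.0]
wrist_force: [-0.2, 0.1, 1.3]
gripper_width: 0.383
grip_force: 0.0
```

Emit:
carry_out([
  [[0,-0.001,0,0,0,0,0.62],[0,-0.0015,0,0,0,0,0.62],[0,-0.0015,0,0,0,0,0.62],[0,-0.0015,0,0,0,0,0.62]],
])

```text
time_s: 19.2
eef_pos: [0.517, -0.0941, 0.1585]
tcp_rot: [0.033, 3.141, 0.001]
wrist_force: [-0.2, 2.1, 0.7]
gripper_width: 0.376
grip_force: 1.1
```

Castor 2 is worn: about 7 mm of play. Back to the knob.

Emit:
carry_out([
  [[0,0.005,0,0,0,0,0.55],[0,0.006,-0.02,0,0,0,0.5],[0,0.006,-0.05,0,0,0,0.45],[0.025,0.006,-0.08,0,0,0,0.45],[0.025,-0.015,-0.08,0,0,0,0.45],[0.025,-0.035,-0.08,0,0,0,0.45],[0.025,-0.052,-0.08,0,0,0,0.45],[0.025,-0.052,-0.08,0,0,0,0.45]],
])

```text
time_s: 20.0
eef_pos: [0.4908, -0.1476, 0.2383]
tcp_rot: [-0.037, -3.141, 0.002]
wrist_force: [0.2, -0.3, 0.2]
gripper_width: 0.554
grip_force: 0.0
```

```bash
python3 -c "
from h import *
go(-.045,-.059,.183)"
```

```text
shift mm [ 0.   1.7 55.3] turn [-0.07 -0.01 -0.16] now F [-45.  -60.7] z 238.3 t 20.0 w 52.1 f [ 0.18 -0.3   0.23]
```

Emit:
carry_out([
  [[0,0.001,0.02,0,0,0,0.45],[0,0.001,0.045,0,0,0,0.45],[0,0.001,0.055,0,0,0,0.5],[0,0.001,0.055,0,0,0,0.7],[0,0.001,0.055,0,0,0,1],[0,0.001,0.055,0,0,0,1],[0,0.001,0.055,0,0,0,1],[0,0.001,0.055,0,0,0,1]],
])

```text
time_s: 20.8
eef_pos: [0.4917, -0.1459, 0.1849]
tcp_rot: [0.034, 3.139, -0.003]
wrist_force: [-1.1, -2.3, 2.2]
gripper_width: 0.263
grip_force: 50.0
```

Emit:
carry_out([
  [[0,0.01,0,0,0,0,1],[0,0.025,0,0,0,0,1],[0,0.042,0,0,0,0,1],[0,0.059,0,0,0,0,1],[0,0.076,0,0,0,0,1],[0,0.093,0,0,0,0,1],[0,0.108,0,0,0,0,1],[0,0.119,0,0,0,0,1]],
])

```text
time_s: 21.6
eef_pos: [0.4944, -0.0258, 0.1849]
tcp_rot: [0.033, 3.138, -0.002]
wrist_force: [2.1, -5.3, 3.7]
gripper_width: 0.263
grip_force: 50.0
```

```bash
python3 -c "
from h import *
go(-.045,.06,.182)"
```

```text
shift mm [ 1.2 -1.2  2.9] turn [-0.08  0.2  -0.01] now F [-43.9  61.2] z 184.9 t 21.6 w 24.7 f [ 2.08 -5.29  3.7 ]
```

Emit:
carry_out([
  [[0,0,0,0,0,0,0.5],[0,0,0,0,0,0,0.45],[0,0,-0.025,0,0,0,0.45],[0,0,-0.055,0,0,0,0.48],[0,-0.02,-0.055,0,0,0,0.48],[0,-0.045,-0.055,0,0,0,0.48],[-0.003,-0.063,-0.055,0,0,0,0.48],[-0.003,-0.063,-0.055,0,0,0,0.48]],
])

```text
time_s: 22.4
eef_pos: [0.4946, -0.0907, 0.2374]
tcp_rot: [-0.038, -3.139, -0.001]
wrist_force: [-0.5, 0.1, 0.5]
gripper_width: 0.524
grip_force: 0.0
```

```bash
python3 tyre.py w7.png
```

```text
shift mm [-22.6   2.5  79.4] turn [ 0.09 -0.13 -0.13] now F [-42.4  -2.5] z 237.5 t 22.45 w 48.7 f [-0.89  0.39 -0.2 ]
tip pred [327.2 316.2]
250 314 347
265 314 349
280 313 348
[[308.0, 264.0], [346.0, 264.0]]
[[308.0, 313.0], [347.0, 313.0]]
```

Emit:
carry_out([
  [[-0.022,0.004,0.02,0,0,0,0.5],[-0.022,0.004,0.045,0,0,0,0.5],[-0.022,0.004,0.07,0,0,0,0.5],[-0.022,0.004,0.079,0,0,0,0.5],[-0.022,0.004,0.079,0,0,0,0.62],[-0.022,0.004,0.079,0,0,0,0.62],[-0.022,0.004,0.079,0,0,0,0.62]],
])

```text
time_s: 23.15
eef_pos: [0.5181, -0.0855, 0.1613]
tcp_rot: [0.033, 3.138, -0.001]
wrist_force: [-0.2, -0.3, 0.2]
gripper_width: 0.381
grip_force: 0.0
```

Emit:
carry_out([
  [[0,0.002,0,0,0,0,0.62],[0,0.004,0,0,0,0,0.62],[0,0.006,0,0,0,0,0.62],[0,0.007,0,0,0,0,0.62],[0,0.007,0,0,0,0,0.62]],
])

```text
time_s: 23.65
eef_pos: [0.5174, -0.0784, 0.1596]
tcp_rot: [0.033, 3.141, -0.0]
wrist_force: [-0.9, -0.1, 0.2]
gripper_width: 0.381
grip_force: 0.1
```

Emit:
carry_out([
  [[0,0.001,0,0,0,0,0.62],[0,0.0015,0,0,0,0,0.62],[0,0.0015,0,0,0,0,0.62],[0,0.0015,0,0,0,0,0.62]],
])

```text
time_s: 24.05
eef_pos: [0.5174, -0.0775, 0.1596]
tcp_rot: [0.034, 3.141, -0.001]
wrist_force: [0.5, -2.2, 1.0]
gripper_width: 0.379
grip_force: 1.2
```

Emit:
carry_out([
  [[0,-0.003,0,0,0,0,0.62],[0,-0.006,0,0,0,0,0.62],[0,-0.009,0,0,0,0,0.62],[0,-0.0115,0,0,0,0,0.62],[0,-0.0115,0,0,0,0,0.62],[0,-0.0115,0,0,0,0,0.62]],
])

```text
time_s: 24.65
eef_pos: [0.5171, -0.0885, 0.1594]
tcp_rot: [-0.033, -3.141, -0.001]
wrist_force: [0.4, 0.1, 1.2]
gripper_width: 0.377
grip_force: 0.1
```

Emit:
carry_out([
  [[0,-0.001,0,0,0,0,0.62],[0,-0.002,0,0,0,0,0.62],[0,-0.002,0,0,0,0,0.62],[0,-0.002,0,0,0,0,0.62]],
])

```text
time_s: 25.05
eef_pos: [0.517, -0.0897, 0.1595]
tcp_rot: [-0.032, -3.141, -0.002]
wrist_force: [-0.9, 3.9, 1.9]
gripper_width: 0.379
grip_force: 1.8
```

Castor 3 is sound. Back to the knob, then on to the near-right place.

Emit:
carry_out([
  [[0,0.005,0,0,0,0,0.55],[0,0.006,-0.02,0,0,0,0.5],[0,0.006,-0.05,0,0,0,0.45],[0.024,0.006,-0.08,0,0,0,0.45],[0.024,0.03,-0.08,0,0,0,0.45],[0.024,0.05,-0.08,0,0,0,0.45],[0.024,0.063,-0.08,0,0,0,0.45],[0.024,0.063,-0.08,0,0,0,0.45]],
])

```text
time_s: 25.85
eef_pos: [0.4945, -0.0261, 0.2393]
tcp_rot: [0.03, 3.141, -0.001]
wrist_force: [0.0, -0.1, 0.1]
gripper_width: 0.552
grip_force: 0.0
```

```bash
python3 -c "
from h import *
go(-.044,.061,.183)"
```

```text
shift mm [ 0.2  0.2 56.3] turn [-0.04  0.01  0.12] now F [-43.8  60.9] z 239.3 t 25.85 w 51.9 f [ 0.04 -0.07  0.13]
```

Emit:
carry_out([
  [[0,0,0.02,0,0,0,0.45],[0,0,0.045,0,0,0,0.45],[0,0,0.056,0,0,0,0.5],[0,0,0.056,0,0,0,0.7],[0,0,0.056,0,0,0,1],[0,0,0.056,0,0,0,1],[0,0,0.056,0,0,0,1],[0,0,0.056,0,0,0,1]],
])

```text
time_s: 26.65
eef_pos: [0.4947, -0.0259, 0.1839]
tcp_rot: [0.031, 3.141, 0.004]
wrist_force: [0.1, 5.3, -2.8]
gripper_width: 0.26
grip_force: 50.0
```

Emit:
carry_out([
  [[-0.008,0,0,0,0,0,1],[-0.02,0,0,0,0,0,1],[-0.034,-0.001,0,0,0,0,1],[-0.048,-0.001,0,0,0,0,1],[-0.062,-0.001,0,0,0,0,1],[-0.076,-0.001,0,0,0,0,1],[-0.086,-0.001,0,0,0,0,1],[-0.09,-0.001,0,0,0,0,1]],
])

```text
time_s: 27.45
eef_pos: [0.5852, -0.0292, 0.184]
tcp_rot: [0.032, 3.141, 0.002]
wrist_force: [-3.6, 4.0, 0.5]
gripper_width: 0.263
grip_force: 50.0
```

```bash
python3 -c "
from h import *
go(.045,.06,.182)"
```

```text
shift mm [2.  0.3 2. ] turn [0.07 0.03 0.04] now F [47.  59.7] z 184.0 t 27.45 w 24.8 f [-3.63  3.99  0.53]
```

Emit:
carry_out([
  [[0,0,0,0,0,0,0.5],[0,0,0,0,0,0,0.45],[0,0,-0.025,0,0,0,0.45],[0,0,-0.055,0,0,0,0.48],[0.035,0,-0.055,0,0,0,0.48],[0.07,0,-0.055,0,0,0,0.48],[0.089,0,-0.055,0,0,0,0.48],[0.089,-0.03,-0.055,0,0,0,0.48]],
])

```text
time_s: 28.25
eef_pos: [0.4931, -0.0571, 0.2404]
tcp_rot: [0.028, 3.138, -0.002]
wrist_force: [0.6, -0.2, -0.0]
gripper_width: 0.52
grip_force: 0.0
```

Emit:
carry_out([
  [[0,-0.03,0,0,0,0,0.48],[0,-0.03,0,0,0,0,0.48],[0,-0.03,0,0,0,0,0.48]],
])

```text
time_s: 28.55
eef_pos: [0.4939, -0.089, 0.2389]
tcp_rot: [0.036, 3.14, -0.001]
wrist_force: [0.1, 0.1, 0.5]
gripper_width: 0.516
grip_force: 0.0
```

```bash
python3 tyre.py w8.png
```

```text
shift mm [-22.9   1.3  80.9] turn [-0.02  0.05 -0.06] now F [-42.9  -1.3] z 238.9 t 28.6 w 48.6 f [ 0.31  0.31 -1.17]
tip pred [324.6 315.6]
250 305 338
265 305 339
280 304 340
[[305.0, 264.0], [343.0, 264.0]]
[[305.0, 313.0], [344.0, 313.0]]
```

Emit:
carry_out([
  [[-0.023,0.001,0.02,0,0,0,0.5],[-0.023,0.001,0.045,0,0,0,0.5],[-0.023,0.001,0.07,0,0,0,0.5],[-0.023,0.001,0.08,0,0,0,0.5],[-0.023,0.001,0.08,0,0,0,0.62],[-0.023,0.001,0.08,0,0,0,0.62],[-0.023,0.001,0.08,0,0,0,0.62]],
])

```text
time_s: 29.3
eef_pos: [0.5181, -0.0876, 0.1604]
tcp_rot: [0.033, 3.138, -0.001]
wrist_force: [0.7, 0.0, 0.2]
gripper_width: 0.381
grip_force: 0.0
```

Emit:
carry_out([
  [[0,0.002,0,0,0,0,0.62],[0,0.004,0,0,0,0,0.62],[0,0.006,0,0,0,0,0.62],[0,0.0065,0,0,0,0,0.62],[0,0.0065,0,0,0,0,0.62]],
])

```text
time_s: 29.8
eef_pos: [0.5174, -0.0817, 0.159]
tcp_rot: [0.033, 3.141, -0.003]
wrist_force: [-1.0, -3.1, 1.7]
gripper_width: 0.383
grip_force: 1.4
```

Emit:
carry_out([
  [[0,0.001,0,0,0,0,0.62],[0,0.0015,0,0,0,0,0.62],[0,0.0015,0,0,0,0,0.62],[0,0.0015,0,0,0,0,0.62]],
])

```text
time_s: 30.2
eef_pos: [0.5173, -0.0803, 0.159]
tcp_rot: [0.034, 3.141, -0.003]
wrist_force: [-1.9, -4.9, 3.5]
gripper_width: 0.381
grip_force: 2.5
```

Left stop at -0.0817. Now the right.

Emit:
carry_out([
  [[0,-0.003,0,0,0,0,0.62],[0,-0.006,0,0,0,0,0.62],[0,-0.009,0,0,0,0,0.62],[0,-0.0135,0,0,0,0,0.62],[0,-0.0135,0,0,0,0,0.62],[0,-0.0135,0,0,0,0,0.62]],
])

```text
time_s: 30.8
eef_pos: [0.517, -0.0928, 0.1582]
tcp_rot: [-0.033, -3.141, -0.001]
wrist_force: [0.7, 0.6, -0.1]
gripper_width: 0.381
grip_force: 0.3
```

Emit:
carry_out([
  [[0,-0.001,0,0,0,0,0.62],[0,-0.0015,0,0,0,0,0.62],[0,-0.0015,0,0,0,0,0.62],[0,-0.0015,0,0,0,0,0.62]],
])

```text
time_s: 31.2
eef_pos: [0.5169, -0.094, 0.1584]
tcp_rot: [-0.032, -3.141, -0.001]
wrist_force: [-0.5, 2.1, 0.6]
gripper_width: 0.38
grip_force: 1.4
```

Castor 4 is sound, so only castor 2 is to be rejected. I'll pull the table to the front stop by the knob, keeping y ≈ +60 so castor 2 is clear of the needle.

Emit:
carry_out([
  [[0,0.005,0,0,0,0,0.55],[0,0.006,-0.02,0,0,0,0.5],[0,0.006,-0.05,0,0,0,0.45],[0.022,0.006,-0.08,0,0,0,0.45],[0.022,0.03,-0.08,0,0,0,0.45],[0.022,0.05,-0.08,0,0,0,0.45],[0.022,0.066,-0.08,0,0,0,0.45],[0,0.066,-0.08,0,0,0,0.45]],
])

```text
time_s: 32.0
eef_pos: [0.5179, -0.0272, 0.24]
tcp_rot: [0.03, 3.139, -0.002]
wrist_force: [0.7, 0.4, 0.3]
gripper_width: 0.548
grip_force: 0.0
```

```bash
python3 -c "
from h import *
go(.047,.0597,.184)"
```

```text
shift mm [-67.3  -0.6  56.2] turn [-0.06  0.15  0.09] now F [-20.4  60.3] z 240.0 t 32.0 w 51.5 f [0.7  0.39 0.3 ]
```

Emit:
carry_out([
  [[-0.03,0,0,0,0,0,0.45],[-0.055,0,0,0,0,0,0.45],[-0.067,0,0,0,0,0,0.45],[-0.067,0,0.02,0,0,0,0.45],[-0.067,0,0.045,0,0,0,0.45],[-0.067,0,0.056,0,0,0,0.5],[-0.067,0,0.056,0,0,0,0.7],[-0.067,0,0.056,0,0,0,1]],
])

```text
time_s: 32.8
eef_pos: [0.5857, -0.0301, 0.1833]
tcp_rot: [0.033, 3.14, -0.001]
wrist_force: [0.0, -0.3, -0.0]
gripper_width: 0.368
grip_force: 0.0
```

Emit:
carry_out([
  [[0,0,0,0,0,0,1],[0,0,0,0,0,0,1],[0.008,0,0,0,0,0,1],[0.018,0,0,0,0,0,1],[0.03,0,0,0,0,0,1],[0.044,0,0,0,0,0,1],[0.058,0,0,0,0,0,1],[0.07,0,0,0,0,0,1]],
])

```text
time_s: 33.6
eef_pos: [0.5169, -0.0278, 0.1842]
tcp_rot: [0.032, 3.135, 0.002]
wrist_force: [4.1, 2.9, 2.1]
gripper_width: 0.267
grip_force: 50.0
```

```bash
python3 -c "
from h import *
go(-.065,.0597,.184)"
```

```text
shift mm [43.7  0.  -0.1] turn [0.06 0.38 0.04] now F [-21.3  59.7] z 184.2 t 33.6 w 25.1 f [4.08 2.85 2.11]
```

Pull on gently into the front stop.

Emit:
carry_out([
  [[0.008,0,0,0,0,0,1],[0.018,0,0,0,0,0,1],[0.028,0,0,0,0,0,1],[0.036,0,0,0,0,0,1],[0.042,0,0,0,0,0,1],[0.046,0,0,0,0,0,1],[0.048,0,0,0,0,0,1],[0.05,0,0,0,0,0,1]],
])

```text
time_s: 34.4
eef_pos: [0.4732, -0.0268, 0.1843]
tcp_rot: [0.031, 3.121, 0.002]
wrist_force: [24.3, 4.5, -7.7]
gripper_width: 0.26
grip_force: 50.0
```

```bash
python3 -c "
from h import *
go(-.065,.0597,.184)"
```

```text
shift mm [-0.1 -0.   0.3] turn [0.09 1.19 0.05] now F [-65.1  59.7] z 184.3 t 34.4 w 24.4 f [24.35  4.52 -7.69]
```

Emit:
carry_out([
  [[-0.004,0,0,0,0,0,1],[-0.004,0,0,0,0,0,0.5],[-0.004,0,0,0,0,0,0.45],[-0.004,0,-0.025,0,0,0,0.45],[-0.004,0,-0.056,0,0,0,0.45],[-0.025,0.02,-0.056,0,0,0,0.45],[-0.045,0.045,-0.056,0,0,0,0.45],[-0.045,0.06,-0.056,0,0,0,0.45]],
])

```text
time_s: 35.2
eef_pos: [0.5122, 0.0321, 0.2377]
tcp_rot: [-0.033, -3.14, 0.001]
wrist_force: [-0.6, 0.4, -0.6]
gripper_width: 0.55
grip_force: 0.0
```

```bash
python3 - <<'E'
from h import *
f=snap('wrist','w9.png'); go(-.02,.1197,.147)
E
```

```text
shift mm [-8.7 -1.8 90.6] turn [ 0.07 -0.16  0.13] now F [-28.4 121.4] z 237.6 t 35.25 w 51.7 f [ 0.53  2.01 -0.94]
```

View pics/w9.png

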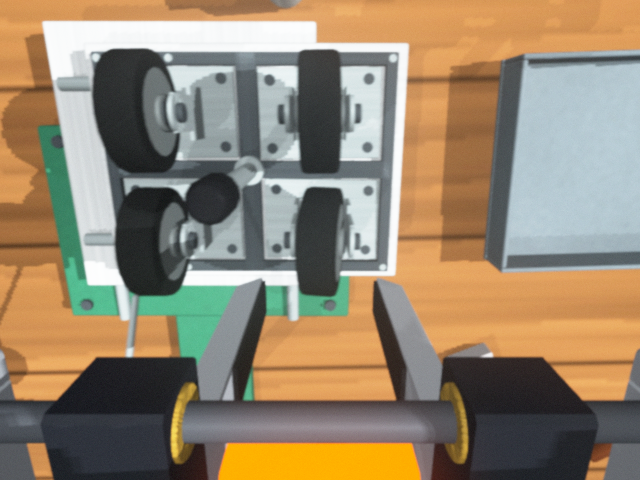

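The wrist view shows castor 2 at about (322,240), visibly leaning, and the other three upright and seated. I'll grasp it.

Emit:
carry_out([
  [[-0.009,-0.003,0,0,0,0,0.45],[-0.009,-0.003,0.02,0,0,0,0.45],[-0.009,-0.003,0.045,0,0,0,0.45],[-0.009,-0.003,0.07,0,0,0,0.45],[-0.009,-0.003,0.085,0,0,0,0.45],[-0.009,-0.003,0.09,0,0,0,0.45],[-0.009,-0.003,0.09,0,0,0,0.55],[-0.009,-0.003,0.09,0,0,0,0.65]],
], grip_force=30)

```text
time_s: 36.05
eef_pos: [0.5213, 0.0281, 0.1498]
tcp_rot: [0.033, 3.139, -0.0]
wrist_force: [0.5, -0.3, 0.7]
gripper_width: 0.417
grip_force: 0.0
```

Emit:
carry_out([
  [[0,0.001,0,0,0,0,0.75],[0,0.002,0,0,0,0,1],[0,0.002,0,0,0,0,1],[0,0.002,0,0,0,0,1],[0,0.002,0,0,0,0,1]],
], grip_force=40)

```text
time_s: 36.55
eef_pos: [0.5219, 0.0306, 0.1503]
tcp_rot: [0.033, 3.137, 0.0]
wrist_force: [0.2, 0.2, 6.0]
gripper_width: 0.282
grip_force: 39.0
```

Emit:
carry_out([
  [[0,0,-0.003,0,0,0,1],[0,0,-0.008,0,0,0,1],[0,0,-0.014,0,0,0,1],[0,0,-0.022,0,0,0,1],[0,0,-0.032,0,0,0,1],[0,0,-0.042,0,0,0,1],[0,0,-0.05,0,0,0,1],[0,0,-0.055,0,0,0,1]],
])

```text
time_s: 37.35
eef_pos: [0.5211, 0.0304, 0.205]
tcp_rot: [0.033, 3.139, -0.0]
wrist_force: [-0.9, -0.3, -4.8]
gripper_width: 0.28
grip_force: 39.1
```

```bash
python3 - <<'E'
from h import *
s=st(); f=snap('wrist','w10.png'); t=snap('top','t10.png')
g=t['color'].astype(int); m=((g.max(2)-g.min(2)<28)&(g.max(2)>70)&(g.max(2)<175)).astype(np.uint8)
m[:,:80]=0;m[:,240:]=0;m[:190]=0;m[320:]=0
m=cv2.morphologyEx(m,cv2.MORPH_OPEN,np.ones((3,3)))
c=max(cv2.findContours(m,cv2.RETR_EXTERNAL,cv2.CHAIN_APPROX_NONE)[0],key=cv2.contourArea)
r=cv2.minAreaRect(c);print(r);print([ray(t,*p,.045)[:2].round(4).tolist() for p in cv2.boxPoints(r)],ray(t,*r[0],.045))
cv2.imwrite('pics/t10c.png',np.hstack([t['color'][150:330,80:420,::-1],cv2.resize(f['color'][:,:,::-1],(240,180))]))
E
```

```text
{'time_s': 37.35, 'joint_positions': [-0.0504, 0.0233, 1.4387, 0.0001, 1.6777, -1.6002], 'eef_pos': [0.5211, 0.0304, 0.205], 'tcp_rot': [0.033, 3.1395, -0.0], 'wrist_force': [-0.8526, -0.2762, -4.8118], 'gripper_width': 0.2795, 'grip_force': 39.0868}
((159.5, 246.5), (102.99998474121094, 80.99998474121094), -0.0)
[[0.3746, 0.4438], [0.5714, 0.456], [0.5757, 0.2061], [0.3783, 0.1984]] [0.47412103 0.32622498 0.045     ]
```

View pics/t10c.png

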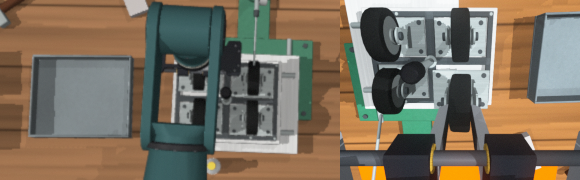

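Castor 2 is held and the tray is centred at about (0.475, 0.325). Carrying it over.

```bash
python3 -c "
from h import *
go(.475,.325,.205,frame=False)"
```

```text
shift mm [ 52.4 293.5  -0.3] turn [0.   0.14 0.  ] now F [-18.2 118. ] z 204.8 t 37.45 w 26.4 f [ 0.4  -0.09 -5.05]
```

Emit:
carry_out([
  [[0.001,0.006,0,0,0,0,1],[0.004,0.02,0,0,0,0,1],[0.008,0.042,0,0,0,0,1],[0.012,0.066,0,0,0,0,1],[0.016,0.09,0,0,0,0,1],[0.02,0.114,0,0,0,0,1],[0.024,0.138,0,0,0,0,1],[0.028,0.162,0,0,0,0,1]],
])

```text
time_s: 38.25
eef_pos: [0.4949, 0.1951, 0.2028]
tcp_rot: [-0.031, -3.14, -0.0]
wrist_force: [0.7, 0.3, -5.6]
gripper_width: 0.278
grip_force: 39.6
```

Emit:
carry_out([
  [[0.004,0.024,0,0,0,0,1],[0.009,0.048,0,0,0,0,1],[0.013,0.072,0,0,0,0,1],[0.017,0.094,0,0,0,0,1],[0.02,0.112,0,0,0,0,1],[0.023,0.125,0,0,0,0,1],[0.024,0.131,0,0,0,0,1],[0.024,0.131,0,0,0,0,1]],
])

```text
time_s: 39.05
eef_pos: [0.4742, 0.3252, 0.2031]
tcp_rot: [-0.031, -3.141, 0.0]
wrist_force: [0.5, -0.4, -5.2]
gripper_width: 0.274
grip_force: 39.6
```

```bash
python3 - <<'E'
from h import *
go(.475,.325,.0915,frame=False)
f=snap('wrist','w11.png');s=snap('scene','s11.png')
cv2.imwrite('pics/c11.png',np.hstack([f['color'][:480,:480,::-1][:360,100:480],s['color'][120:480,280:640,::-1]]))
E
```

```text
shift mm [ -0.9  -0.2 111.6] turn [-0.02 -0.04  0.08] now F [-71.4 411.7] z 203.1 t 39.05 w 25.7 f [ 0.5  -0.4  -5.23]
```

View pics/c11.png

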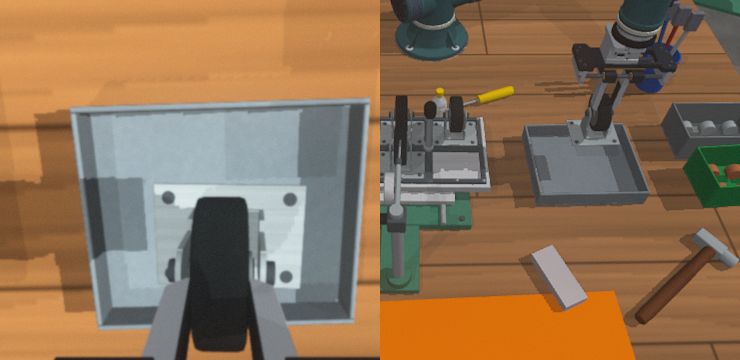

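The plate hangs level and inside the tray. Lowering it.

Emit:
carry_out([
  [[0,0,0.01,0,0,0,1],[0,0,0.025,0,0,0,1],[0,0,0.045,0,0,0,1],[0,0,0.065,0,0,0,1],[0,0,0.082,0,0,0,1],[0,0,0.095,0,0,0,1],[0,0,0.103,0,0,0,1],[0,0,0.106,0,0,0,1]],
])

```text
time_s: 39.95
eef_pos: [0.4743, 0.3239, 0.096]
tcp_rot: [-0.034, -3.14, 0.002]
wrist_force: [0.2, -0.4, -5.5]
gripper_width: 0.275
grip_force: 39.6
```

Emit:
carry_out([
  [[0,0,0.002,0,0,0,1],[0,0,0.004,0,0,0,1],[0,0,0.006,0,0,0,1],[0,0,0.007,0,0,0,1],[0,0,0.007,0,0,0,1]],
])

```text
time_s: 40.45
eef_pos: [0.4754, 0.3247, 0.0915]
tcp_rot: [0.033, 3.14, 0.001]
wrist_force: [-0.5, -0.5, -2.1]
gripper_width: 0.275
grip_force: 39.6
```

Emit:
carry_out([
  [[0,0,0.001,0,0,0,1],[0,0,0.002,0,0,0,1],[0,0,0.002,0,0,0,1],[0,0,0.002,0,0,0,0.6],[0,0,0.002,0,0,0,0.5],[0,0,-0.01,0,0,0,0.4],[0,0,-0.04,0,0,0,0.4],[0,0,-0.08,0,0,0,0.4]],
])

```text
time_s: 41.25
eef_pos: [0.4736, 0.3239, 0.1696]
tcp_rot: [-0.033, -3.137, 0.003]
wrist_force: [0.2, 0.8, -0.5]
gripper_width: 0.598
grip_force: 0.0
```

Emit:
carry_out([
  [[0.03,0.03,-0.04,0,0,0,0.4],[0.06,0.06,-0.06,0,0,0,0.4],[0.09,0.09,-0.06,0,0,0,0.4],[0.12,0.12,-0.06,0,0,0,0.4],[0.12,0.12,-0.06,0,0,0,0.4],[0.12,0.12,-0.06,0,0,0,0.4]],
])

```text
time_s: 41.85
eef_pos: [0.3569, 0.4475, 0.2311]
tcp_rot: [0.03, 3.14, 0.0]
wrist_force: [1.2, -0.1, 0.1]
gripper_width: 0.601
grip_force: 0.0
```

```bash
python3 - <<'E'
from h import *
st(); s=snap('scene','s12.png');t=snap('top','t12.png')
cv2.imwrite('pics/c12.png',np.hstack([cv2.resize(t['color'][90:310,80:420,::-1],(510,330)),s['color'][160:400,220:580,::-1][:, :280].copy() if 0 else cv2.resize(s['color'][150:370,380:580,::-1],(290,330))]))
c=lambda u,v:W2F(ray(t,u,v,.2))*1e3
g=t['color'].max(2)
E
```

```text
{'time_s': 41.85, 'joint_positions': [0.7989, 0.1334, 1.2698, -0.0006, 1.7376, -0.7531], 'eef_pos': [0.3569, 0.4475, 0.2311], 'tcp_rot': [0.0296, 3.1404, 0.0003], 'wrist_force': [1.2216, -0.0591, 0.1151], 'gripper_width': 0.6005, 'grip_force': 0.0}
```

View pics/c12.png

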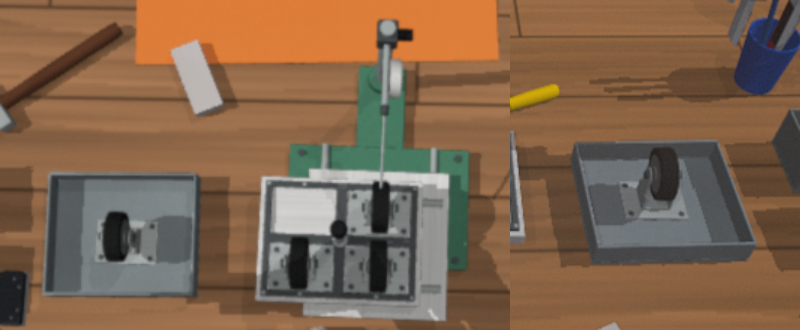

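The top view shows castor 2 plate down in the tray at about crop (128,240). The far-left place is empty, the other three are seated, and the table is at its front stop. Handing in.

```bash
python3 -c "
from h import *
print(order.sign_off())"
```

```text
the job is handed in; nothing more can be done
None
```

The job is handed in: all four castors were checked in order, the worn far-left one stands plate down in the reject tray, the other three are seated, and the table is at its front stop; once, while dragging from near left to far left, the fingers slipped off the knob and I re-gripped it.

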